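# Line up the vessels by height on the coaster row

## Task

For the stock check, line up the small beaker, the two blue-capped bottles and the measuring cylinder by height on the row of four coasters: the shortest on the red coaster at one end, then each next taller one on the next coaster along, so that the tallest stands on the white coaster at the other end. Stand each upright in the middle of its coaster, let go of it, and do not drop any or tip any over. Leave the wash bottle and the timer where they are.

Things in the scene. Friction and masses are not known exactly. Their poses are not given: they have to be found in the camera images.
- beaker: Small clear glass beaker, the shortest vessel (not the larger beaker that stands at the far left beside the tip box): 58 mm tall, open at the top and hollow (floor 3 mm, wall about 2 mm), 46 mm across (50 mm over the spout). It can be held from outside round its body. About 35 g. Origin: centre of its underside; z up.
- small_bottle: Smaller clear bottle with a blue screw cap (fixed), second shortest: 111 mm tall, body 57 mm across, cap 53 mm across, reaching from 87 to 111 mm above its underside; good to hold by the cap. About 200 g. Origin: centre of its underside; z up.
- large_bottle: Larger clear bottle with a blue screw cap (fixed), second tallest: 145 mm tall, body 69 mm across, cap 53 mm across, reaching from 121 to 145 mm above its underside; good to hold by the cap. About 420 g. Origin: centre of its underside; z up.
- cylinder: Clear measuring cylinder on a blue six-sided foot, the tallest vessel: 170 mm tall, tube 26 mm across from 20 mm above its underside to the top, foot 52 by 60 mm and 9 mm thick; hold by the tube. About 80 g. Origin: centre of its underside; z up.
- coaster_red: Flat round red coaster, 76 mm across, 4 mm thick, fixed at one end of a low grey rail (105 by 385 mm, 10 mm high) that carries the row of four coasters, 90 mm from centre to centre; which end it is varies. Its flat top is 14 mm above the worktop. Origin: centre of its underside, 10 mm above the worktop; x across the row, y along the row, z up.
- coaster_mid_a: Flat round white coaster, 76 mm across, 4 mm thick, fixed on the grey rail; its flat top is 14 mm above the worktop. Origin: centre of its underside, 10 mm above the worktop; x across the row, y along the row, z up. One of the two inner coasters of the row; it may be the one next to the red coaster or the one next to the white end coaster.
- coaster_mid_b: Flat round white coaster, 76 mm across, 4 mm thick, fixed on the grey rail; its flat top is 14 mm above the worktop. Origin: centre of its underside, 10 mm above the worktop; x across the row, y along the row, z up. The other of the two inner coasters of the row; it may be the one next to the red coaster or the one next to the white end coaster.
- coaster_end: Flat round white coaster, 76 mm across, 4 mm thick, fixed on the grey rail; its flat top is 14 mm above the worktop. Origin: centre of its underside, 10 mm above the worktop; x across the row, y along the row, z up. The coaster at the end of the row away from the red one, 270 mm from it.
- wash_bottle: Bystander, not to be moved: white squeeze bottle with a red cap and a thin bent spout, 195 mm tall, body 62 mm across. Origin: on its underside, 23 mm from the body's axis, which lies towards its own +y; z up.
- timer: Bystander, not to be moved: flat pale bench timer with a small display and three buttons, 62 x 66 x 16 mm, lying flat. Origin: centre of its underside; z up.
Mind the look-alikes: they are no part of the job. What is shaped like the cylinder but yellow is not meant. Leave any green look-alike of the large_bottle alone.

How it is judged:
By the outcome, as a careful person would: the job done as asked, in the order asked, and still so for the second after the job is handed in, with the robot touching nothing.
It also fails if it takes over 120 s, if anything falls off the work surface, if the arm or the gripper's body presses on something with over 40 N, if the wrist force passes 120 N, or if a joint passes its speed limit or range.

## Robot

A 7-joint arm with a two-finger parallel gripper is mounted at the origin on a cart in front of the work surface, level with it; the furniture and walls round the work are solid. World frame = base frame: x ahead of the robot, y to its left, z up, the work surface at z = 0. Lengths are in m, angles in rad, forces in N, time in s.
With the tool pointing down it reaches from about 0.4 to 0.85 m from the base axis. Payload 10.4 kg.
Tool frame: the origin (TCP) lies between the finger pads; the fingertips stand 14 mm ahead of it and the grasp point (between the pads) lies 5 mm behind it; z points along the fingers, y is the direction in which the jaws open and shut (so a half turn about z gives the same grasp; the last joint's range is limited). The gripper opens to 87 mm and grips with 3 to 60 N. Pads are 19 mm wide; open, the fingers measure 117 mm over their backs; the gripper's body (75 mm by 190 mm) begins 51 mm behind the grasp point.
Start: joints at [-1.309, 0.332, -0.065, 1.46, 0.022, 1.35, -0.088], TCP at [0.176, 0.6, 0.237] pointing down, gripper open.
Joint ranges: [-2.6, 2.6], [-0.5, 2.12], [-1.47, 1.34], [0.16, 2.42], [-1.27, 4.41], [0.06, 2.06], [-2.6, 2.6]. Speed limits (rad/s): [2.22, 2.22, 2.79, 2.79, 3.14, 3.14, 3.14].

## Interface

Orientations are given as a unit quaternion [x, y, z, w].
In Python, from bench import readout, camera, calibration, order gives the robot as it stands.
- The arm moves only by the tool apply_moves, never from a script. Its argument "deltas" is a list of rows, each an object with "translation": the shift along the world's x, y, z in m, a list of three; "turn": the turn, a rotation vector about the world's x, y, z in rad, a list of three; "hand": the finger opening in m, from 0 to 0.087. A call has 1 to 5 rows; each row shifts and turns the pose as measured when the row begins; what a row does not reach is not made up. A row lasts 1/10 s, in which the tool goes at most 50 mm and 8.59 degrees, less where a joint would pass 70% of its speed; a pose out of reach is approached as far as the arm can. A call with a gripper value outside its range is refused whole. The fingers move at their own pace and stop on an object; "newtons" is the grip in N (left out, the last holds). Time passes only in rows, so rows that do not move let the fingers close. It gives the time, the measured TCP pose, the force and the opening at its end, in the units of the state.
- readout.read_state(): the state, without advancing time (a new reading comes with each control period).
- camera(name): name is "scene" or "top" or "wrist"; returns the picture (384x512x3 uint8, red, green, blue); there is no depth.
- calibration(name): a dict with "fx", "fy", "cx", "cy" (pixels), "extrinsics" (4x4, takes a point from world to camera coordinates). Camera axes: x right, y down, z forward; pixel columns grow to the right and rows downward; lengths in m; the calibration is good to about 2 mm. A picture is of the moment at which its call begins: read the wrist's pose just before it. calibration takes no time and is no camera call; for the wrist camera it gives the pose at the moment of the call.
- order.close_job(): hands the job in, once; it reports no verdict.
The state is a dict: "time": time; "joint_positions": joint angles; "joint_vel": joint speeds; "joint_torque": joint torques, N m; "ee_pos": TCP position; "eef_rot": TCP orientation; "ft_force": force on the tool from outside, world axes, zero at the start; "torque": the same for the moment, N m; "width": finger opening in m.
Only numpy, scipy, OpenCV 4.12 (cv2) and the standard library are available. Lean on these libraries where they do the work, as an engineer would, in place of code of your own. Each camera call takes 0.05 s, during which the arm holds its last target. There are 200 camera calls.

## Working session

There is one attempt and no reset: what is moved stays moved. The work goes in short steps, Python scripts to look and compute and a tool call to move; the robot and the scene stay as the last step left them, time stands still between calls to the robot, and variables do not carry over. Pictures are saved under pics/ and viewed, about 12 in all and at most 16, crops included, and the job is handed in when it is done.

Besides the shell and the picture viewer there is one more tool, called after ">>>" as name(argument=value, ...) on one line, values as JSON. apply_moves: Moves the arm, as the interface text tells. Its arguments: {"type":"object","properties":{"deltas":{"type":"array","items":{"type":"object","properties":{"translation":{"type":"array","items":{"type":"number"}},"turn":{"type":"array","items":{"type":"number"}},"hand":{"type":"number"}}}},"newtons":{"type":"number"}},"required":["deltas"]}

```bash
mkdir -p pics; ls; python3 - <<'E'
from bench import readout,camera,calibration
import cv2,numpy as np
print(readout.read_state())
for n in ("scene","top"):
    c=calibration(n);print(n,c)
    cv2.imwrite(f"pics/{n}0.png",cv2.resize(camera(n)[:,:,::-1],(800,600),interpolation=cv2.INTER_CUBIC))
E
```

```text
pics
{'time': 0.0, 'joint_positions': array([-1.308602  ,  0.33286023, -0.06471438,  1.46093422,  0.0216323 ,
        1.34991625, -0.08845579]), 'joint_vel': array([-0.00061074,  0.00025323,  0.00024317, -0.00090496,  0.00014858,
       -0.00150519, -0.00207051]), 'joint_torque': array([-6.04749785e-04, -6.23258972e+01,  2.42989050e-02, -3.89896202e+01,
       -6.13931520e-02,  4.01370367e-02,  1.89455022e-04]), 'ee_pos': array([0.17550326, 0.59946754, 0.23576464]), 'eef_rot': array([ 1.41873947e-01,  9.89884477e-01, -7.08604170e-04, -5.43411760e-05]), 'ft_force': array([ 0.42470159,  0.86208613, -0.13215682]), 'torque': array([ 0.03831987,  0.07168163, -0.04375649]), 'width': 0.0869938024458797}
scene {'fx': 375.828631301383, 'fy': 375.828631301383, 'cx': 255.67091664511207, 'cy': 189.26689176626428, 'extrinsics': array([[ 0.78666924, -0.6173102 , -0.00892357, -0.44683944],
       [-0.45787351, -0.57367354, -0.67915427,  0.23484593],
       [ 0.41412964,  0.53835564, -0.73394131,  1.2796234 ],
       [ 0.        ,  0.        ,  0.        ,  1.        ]])}
top {'fx': 425.8999783709397, 'fy': 425.8999783709397, 'cx': 259.8935865192867, 'cy': 184.97267778420616, 'extrinsics': array([[ 0.02281475, -0.99944533, -0.0242596 , -0.03030839],
       [-0.99693321, -0.02092704, -0.07540717,  0.50347383],
       [ 0.07485766,  0.0259056 , -0.99685768,  1.28019512],
       [ 0.        ,  0.        ,  0.        ,  1.        ]])}
```

View pics/scene0.png

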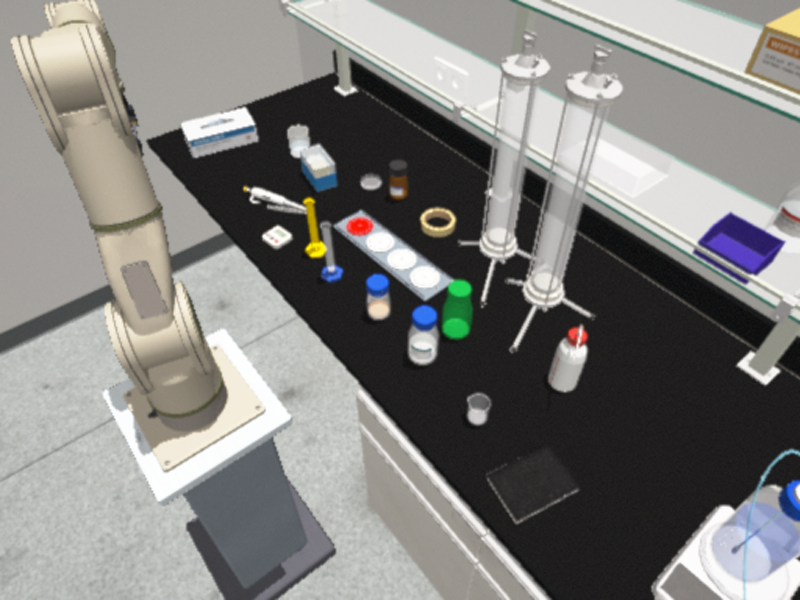

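View pics/top0.png

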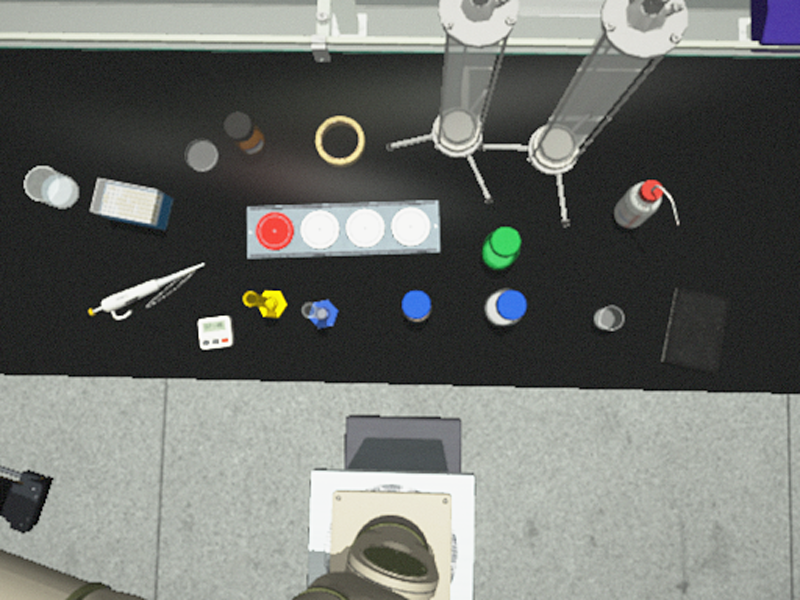

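The scene picture has the larger beaker at (298,140) and the rail with the red coaster at its far left. Each target and what could be mistaken for it, in top-view pixels of the 800x600 picture:
- **Beaker:** (609,318). Not the large beaker at (50,187) or the dish at (202,155).
- **Small bottle:** cap at (416,306).
- **Large bottle:** cap at (508,306). Not the green one at (502,248).
- **Cylinder:** blue foot at (321,313). Not the yellow one at (268,303).
- **Coasters:** red (275,231), then white at 320, 365 and 410.

```bash
cat > h.py <<'E'
import cv2,numpy as np
from bench import readout,camera,calibration
def ray(cal,uv):
    E=cal["extrinsics"];R,t=E[:3,:3],E[:3,3]
    d=R.T@np.array([(uv[0]-cal["cx"])/cal["fx"],(uv[1]-cal["cy"])/cal["fy"],1.])
    return -R.T@t,d/np.linalg.norm(d)
def onz(cal,uv,z):
    o,d=ray(cal,uv);return o+d*(z-o[2])/d[2]
def tri(c1,u1,c2,u2):
    (a,d),(b,e)=ray(c1,u1),ray(c2,u2)
    s=np.linalg.lstsq(np.c_[d,-e],b-a,rcond=None)[0]
    p,q=a+s[0]*d,b+s[1]*e;return (p+q)/2,np.linalg.norm(p-q)
def proj(cal,p):
    c=cal["extrinsics"]@np.r_[p,1];return np.array([cal["fx"]*c[0]/c[2]+cal["cx"],cal["fy"]*c[1]/c[2]+cal["cy"]])
def blobs(img,lo,hi,amin=25):
    m=cv2.inRange(cv2.cvtColor(img,cv2.COLOR_RGB2HSV),lo,hi)
    n,l,s,c=cv2.connectedComponentsWithStats(m)
    return [(np.round(c[i],1).tolist(),s[i].tolist()) for i in range(1,n) if s[i,4]>=amin]
BLUE=((105,120,60),(125,255,255));WHITE=((0,0,215),(180,40,255))
RED=((0,150,120),(8,255,255))
E
python3 - <<'E'
from h import *
for n in ("top","scene"):
    im=camera(n);cv2.imwrite(f"pics/{n}_raw.png",im[:,:,::-1])
    for k,c in (("blue",BLUE),("red",RED),("white",WHITE)):
        print(n,k,[b for b in blobs(im,*c,60 if k=="white" else 25) if b[1][1]>120 or n=="scene"])
a=cv2.imread("pics/top_raw.png")[120:235,120:480]
cv2.imwrite("pics/crop1.png",cv2.resize(a,None,fx=2.2,fy=2.2,interpolation=cv2.INTER_CUBIC))
s=cv2.imread("pics/scene_raw.png")[120:290,190:390]
cv2.imwrite("pics/crop2.png",cv2.resize(s,None,fx=3.5,fy=3.5,interpolation=cv2.INTER_CUBIC))
E
```

```text
top blue [([265.9, 194.0], [257, 185, 19, 19, 289]), ([327.5, 194.5], [318, 185, 20, 20, 303]), ([208.4, 200.9], [198, 192, 19, 18, 174])]
top red [([175.5, 147.6], [164, 136, 24, 24, 332])]
top white [([232.9, 146.1], [217, 133, 30, 27, 530]), ([262.5, 144.5], [250, 132, 26, 27, 511]), ([204.4, 146.3], [192, 134, 28, 25, 511]), ([88.2, 185.7], [61, 169, 69, 30, 324]), ([316.3, 198.2], [312, 188, 13, 19, 93]), ([137.1, 212.0], [127, 202, 21, 21, 333]), ([255.6, 330.5], [197, 301, 107, 83, 4828]), ([249.7, 371.9], [234, 365, 32, 13, 132])]
scene blue [([468.6, 144.5], [465, 137, 8, 16, 46]), ([482.9, 152.0], [473, 144, 20, 17, 105]), ([463.2, 162.6], [448, 148, 34, 27, 106]), ([464.6, 172.5], [451, 164, 27, 17, 40]), ([212.2, 175.4], [205, 170, 15, 11, 112]), ([241.2, 181.6], [234, 175, 16, 15, 193]), ([271.4, 202.5], [263, 195, 18, 17, 233]), ([505.5, 320.1], [499, 307, 13, 26, 230])]
scene red [([229.7, 144.5], [222, 140, 17, 10, 136]), ([364.4, 214.4], [362, 210, 6, 11, 48]), ([371.5, 215.7], [370, 212, 5, 9, 27])]
scene white [([45.9, 5.8], [36, 0, 23, 14, 181]), ([263.9, 33.3], [
[... 950 characters left out ...]
, 159, 20, 14, 213]), ([271.4, 176.7], [262, 170, 20, 14, 226]), ([347.1, 179.1], [342, 175, 11, 11, 86]), ([116.0, 197.5], [111, 181, 12, 30, 184]), ([487.9, 187.4], [478, 181, 21, 14, 78]), ([71.0, 209.2], [67, 194, 10, 30, 125]), ([76.9, 210.4], [73, 200, 9, 21, 89]), ([95.6, 213.5], [81, 206, 32, 14, 115]), ([134.0, 270.5], [65, 210, 122, 111, 3761]), ([270.9, 218.8], [265, 214, 13, 11, 88]), ([368.1, 226.0], [362, 220, 12, 12, 83]), ([484.7, 236.4], [472, 226, 27, 20, 137]), ([269.9, 295.9], [229, 249, 82, 93, 394]), ([269.8, 317.9], [232, 273, 74, 87, 177]), ([457.5, 356.8], [420, 324, 57, 60, 1503]), ([329.0, 362.9], [308, 342, 42, 42, 196]), ([491.8, 368.0], [477, 344, 35, 40, 927])]
```

View pics/crop2.png

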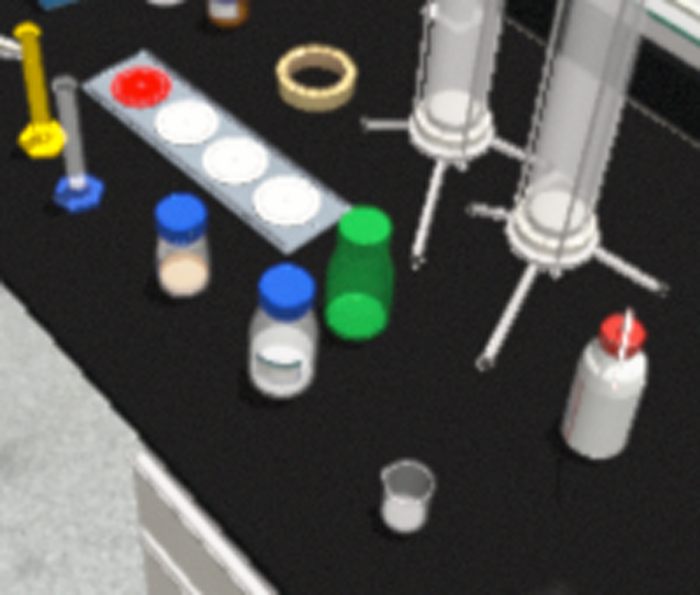

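The close crop confirms the choices. The beaker rim is at (407,484), the small bottle's cap at (181,218), and the large bottle's cap at (287,290), with the green one apart at (362,270). The blue cylinder foot is at (79,190). Next I triangulate.

```bash
python3 - <<'E'
from h import *
T,S=calibration("top"),calibration("scene")
P={"smallcap":((265.9,194),(241.2,181.6),.1),"largecap":((327.5,194.5),(271.4,202.5),.135),"foot":((208.4,200.9),(212.2,175.4),.007),
"red":((175.5,147.6),(229.7,144.5),.014),"w1":((204.4,146.3),(242.9,154.2),.014),"w2":((232.9,146.1),(256.5,165.2),.014),"w3":((262.5,144.5),(271.4,176.7),.014),
"beakrim":((389.8,202.5),(306.3,258.3),.058),"cyltop":((197,198.5),(208.5,143.5),.17)}
for k,(u,v,z) in P.items():
    p,e=tri(T,u,S,v);print(k,p.round(3),round(e,4),"top@z",onz(T,u,z).round(3),"scene@z",onz(S,v,z).round(3))
W=calibration("wrist");s=readout.read_state()
E=np.linalg.inv(W["extrinsics"]);print(W["fx"],W["cx"],W["cy"],"cam pos",E[:3,3]-s["ee_pos"],E[:3,:3].round(3))
E
```

```text
smallcap [ 0.472 -0.039  0.102] 0.0011 top@z [ 0.472 -0.039  0.1  ] scene@z [ 0.472 -0.037  0.1  ]
largecap [ 0.473 -0.209  0.138] 0.0 top@z [ 0.473 -0.21   0.135] scene@z [ 0.475 -0.207  0.135]
foot [0.452 0.139 0.008] 0.0013 top@z [0.452 0.138 0.007] scene@z [0.452 0.139 0.007]
red [0.615 0.245 0.015] 0.0 top@z [0.615 0.245 0.014] scene@z [0.615 0.246 0.014]
w1 [0.62  0.155 0.018] 0.0001 top@z [0.621 0.155 0.014] scene@z [0.623 0.158 0.014]
w2 [0.623 0.066 0.017] 0.0019 top@z [0.623 0.067 0.014] scene@z [0.626 0.068 0.014]
w3 [ 0.629 -0.025  0.017] 0.0004 top@z [ 0.63  -0.024  0.014] scene@z [ 0.631 -0.023  0.014]
beakrim [ 0.459 -0.404  0.049] 0.0013 top@z [ 0.458 -0.402  0.058] scene@z [ 0.455 -0.408  0.058]
cyltop [0.454 0.144 0.172] 0.004 top@z [0.453 0.146 0.17 ] scene@z [0.457 0.145 0.17 ]
279.00617308008094 257.5783087933821 192.0018047351418 cam pos [-0.07068258  0.02136684  0.14770452] [[ 0.28   0.924  0.259]
 [ 0.96  -0.269 -0.077]
 [-0.002  0.27  -0.963]]
```

>>> apply_moves(deltas=[{"translation": [0.034,-0.032,0.01],"turn": [0,0,-0.143],"hand": 0.087},{"translation": [0.034,-0.032,0.01],"turn": [0,0,-0.143],"hand": 0.087},{"translation": [0.034,-0.032,0.01],"turn": [0,0,-0.143],"hand": 0.087},{"translation": [0.034,-0.032,0.01],"turn": [0,0,-0.143],"hand": 0.087},{"translation": [0.034,-0.032,0.01],"turn": [0,0,-0.143],"hand": 0.087}])

```text
time: 0.7
ee_pos: [0.3419, 0.437, 0.284]
eef_rot: [0.484, 0.875, -0.002, -0.003]
ft_force: [0.9, 0.1, 0.3]
width: 0.0868
```

>>> apply_moves(deltas=[{"translation": [0.034,-0.032,0],"turn": [0,0,-0.143],"hand": 0.087},{"translation": [0.034,-0.032,0],"turn": [0,0,-0.143],"hand": 0.087},{"translation": [0.034,-0.032,0],"turn": [0,0,-0.143],"hand": 0.087},{"translation": [0.034,-0.032,0],"turn": [0,0,-0.143],"hand": 0.087},{"translation": [0.034,-0.032,0],"turn": [0,0,0],"hand": 0.087}])

```text
time: 1.2
ee_pos: [0.5179, 0.2694, 0.2864]
eef_rot: [0.721, 0.693, 0.001, -0.003]
ft_force: [0.7, 0.6, 0.2]
width: 0.0868
```

```bash
python3 - <<'E'
from h import *
c=calibration("wrist");im=camera("wrist");cv2.imwrite("pics/w1.png",im[:,:,::-1])
for k,q in (("red",RED),("white",WHITE),("blue",BLUE)):
    for b in blobs(im,*q,80): print(k,b,onz(c,b[0],.014 if k!="blue" else .008).round(4))
E
```

```text
white ([252.9, 31.1], [231, 0, 48, 86, 703]) [0.5182 0.4527 0.014 ]
white ([185.5, 106.3], [161, 83, 48, 49, 1525]) [0.4167 0.3596 0.014 ]
white ([321.2, 195.3], [289, 139, 67, 111, 3433]) [0.6149 0.2182 0.014 ]
white ([323.1, 288.4], [301, 276, 50, 25, 1062]) [0.6216 0.0506 0.014 ]
blue ([224.8, 236.6], [206, 224, 36, 27, 537]) [0.458  0.1512 0.008 ]
```

View pics/w1.png

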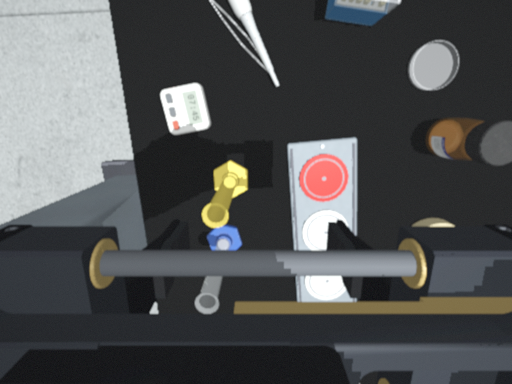

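>>> apply_moves(deltas=[{"translation": [0.0,-0.049,0],"turn": [0,0,0],"hand": 0.087},{"translation": [0.0,-0.049,0],"turn": [0,0,0],"hand": 0.087},{"translation": [0.0,-0.049,0],"turn": [0,0,0],"hand": 0.087},{"translation": [0.0,-0.049,0],"turn": [0,0,0],"hand": 0.087},{"translation": [0.0,-0.049,0],"turn": [0,0,0],"hand": 0.087}])

```text
time: 1.75
ee_pos: [0.5218, 0.0228, 0.2842]
eef_rot: [0.721, 0.693, 0.0, -0.001]
ft_force: [1.0, -0.4, 0.5]
width: 0.0871
```

>>> apply_moves(deltas=[{"translation": [0.0,-0.049,0],"turn": [0,0,0],"hand": 0.087},{"translation": [0.0,-0.049,0],"turn": [0,0,0],"hand": 0.087},{"translation": [-0.01,-0.048,0],"turn": [0,0,0],"hand": 0.087},{"translation": [-0.01,-0.048,0],"turn": [0,0,0],"hand": 0.087},{"translation": [-0.01,-0.048,0],"turn": [0,0,0],"hand": 0.087}])

```text
time: 2.25
ee_pos: [0.4898, -0.2238, 0.2845]
eef_rot: [0.721, 0.693, 0.001, -0.001]
ft_force: [0.9, -0.1, -0.1]
width: 0.0873
```

>>> apply_moves(deltas=[{"translation": [-0.01,-0.048,0],"turn": [0,0,0],"hand": 0.087},{"translation": [-0.01,-0.048,0],"turn": [0,0,0],"hand": 0.087},{"translation": [-0.01,-0.048,0],"turn": [0,0,0],"hand": 0.087},{"translation": [0,-0.02,0],"turn": [0,0,0],"hand": 0.087}])

```text
time: 2.65
ee_pos: [0.4553, -0.3949, 0.2852]
eef_rot: [0.722, 0.692, 0.001, -0.0]
ft_force: [0.1, 0.5, 0.1]
width: 0.0866
```

```bash
python3 - <<'E'
from h import *
s=readout.read_state();print(s["ee_pos"],s["joint_positions"].round(2))
c=calibration("wrist");im=camera("wrist")
a=im[60:260,120:400];cv2.imwrite("pics/w2.png",cv2.resize(a[:,:,::-1],None,fx=2.5,fy=2.5,interpolation=cv2.INTER_CUBIC))
for z in (0,.058): print("expected beaker px",proj(c,[.458,-.404,z]))
w=cv2.imread("pics/w1.png")[:,:,::-1]
h=cv2.cvtColor(w,cv2.COLOR_RGB2HSV);m=((h[...,0]>170)|(h[...,0]<8))&(h[...,1]>150)&(h[...,2]>100)
n,l,st,ce=cv2.connectedComponentsWithStats(m.astype(np.uint8));print([(ce[i],st[i]) for i in range(1,n) if st[i,4]>200])
E
```

```text
[ 0.45530565 -0.39492497  0.28517199] [-0.02  0.33  0.85  1.49 -0.25  1.44  0.79]
expected beaker px [259.20094571 168.83348619]
expected beaker px [259.45766235 176.82118244]
[]
```

View pics/w2.png

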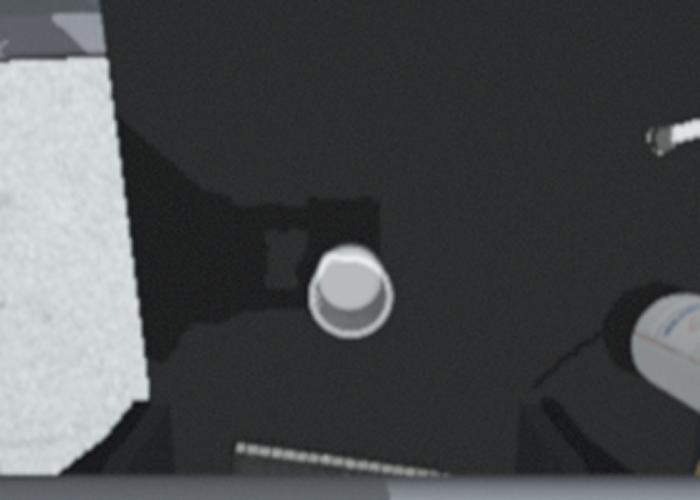

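The beaker is clear in the wrist view. Its rim is centred at crop (351,294), raw (260.4,177.6), which matches the estimate to about 1 mm. I'm going down.

>>> apply_moves(deltas=[{"translation": [0.004,-0.0105,-0.048],"turn": [0,0,0.04],"hand": 0.087},{"translation": [0,0,-0.049],"turn": [0,0,0],"hand": 0.087},{"translation": [0,0,-0.049],"turn": [0,0,0],"hand": 0.087},{"translation": [0,0,-0.04],"turn": [0,0,0],"hand": 0.087},{"translation": [0,0,0],"turn": [0,0,0],"hand": 0.087}])

```text
time: 3.2
ee_pos: [0.4583, -0.4084, 0.0943]
eef_rot: [0.708, 0.706, 0.001, 0.001]
ft_force: [0.1, 0.9, -0.0]
width: 0.0868
```

```bash
python3 - <<'E'
from h import *
s=readout.read_state();print(s["ee_pos"],s["eef_rot"].round(3))
c=calibration("wrist");im=camera("wrist");cv2.imwrite("pics/w3.png",im[:,:,::-1])
print(proj(c,[.4595,-.405,.058]),proj(c,[.4595,-.405,0]),proj(c,s["ee_pos"]))
w=cv2.imread("pics/w1.png");print(w[165,315],w[177,323],w[190,335])
E
```

```text
[ 0.45829846 -0.4084281   0.09433451] [0.708 0.706 0.001 0.001]
[258.68205442 218.28775474] [258.31717788 194.99801571] [256.98136777 246.47430956]
[120 124 255] [203 196 231] [122 124 255]
```

View pics/w3.png

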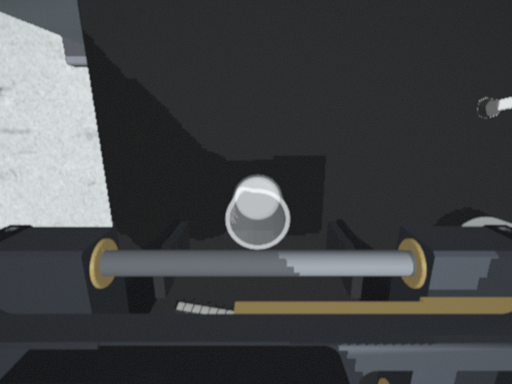

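The rim centre is at (258,217), within 1 mm of the prediction. I'll finish the descent and grip.

>>> apply_moves(deltas=[{"translation": [0.001,0.004,-0.035],"turn": [0,0,0],"hand": 0.087},{"translation": [0,0,-0.028],"turn": [0,0,0],"hand": 0.087},{"translation": [0,0,0],"turn": [0,0,0],"hand": 0.087},{"translation": [0,0,0],"turn": [0,0,0],"hand": 0.03},{"translation": [0,0,0],"turn": [0,0,0],"hand": 0.03}], newtons=10)

```text
time: 3.75
ee_pos: [0.4671, -0.41, 0.0465]
eef_rot: [0.708, 0.707, 0.003, 0.011]
ft_force: [-0.6, -0.3, -0.2]
width: 0.078
```

>>> apply_moves(deltas=[{"translation": [0,0,0],"turn": [0,0,0],"hand": 0.03},{"translation": [0,0,0],"turn": [0,0,0],"hand": 0.03},{"translation": [0,0,0],"turn": [0,0,0],"hand": 0.03}])

```text
time: 4.05
ee_pos: [0.4689, -0.4117, 0.0512]
eef_rot: [0.708, 0.707, 0.003, 0.014]
ft_force: [-0.0, -0.1, -0.1]
width: 0.0549
```

```bash
python3 - <<'E'
from h import *
s=readout.read_state()
for k in s: print(k,np.round(s[k],3))
E
```

```text
time 4.05
joint_positions [ 0.1    0.569  0.717  1.713 -0.442  0.996  0.973]
joint_vel [-0.002 -0.01   0.005 -0.005  0.002  0.006 -0.002]
joint_torque [-1.7900e-01 -5.9117e+01  1.5007e+01 -3.1351e+01 -1.3700e-01 -1.0000e-01
 -6.0000e-03]
ee_pos [ 0.469 -0.412  0.051]
eef_rot [0.708 0.707 0.003 0.014]
ft_force [-0.032 -0.115 -0.141]
torque [-0.103  0.183 -0.023]
width 0.055
```

>>> apply_moves(deltas=[{"translation": [-0.0095,0.0065,-0.01],"turn": [0,0,0],"hand": 0.07},{"translation": [0,0,-0.01],"turn": [0,0,0],"hand": 0.07}])

```text
time: 4.25
ee_pos: [0.4603, -0.406, 0.0326]
eef_rot: [0.708, 0.707, 0.004, 0.015]
ft_force: [0.0, -0.0, -0.7]
width: 0.0643
```

>>> apply_moves(deltas=[{"translation": [0,0,0],"turn": [0,0,0],"hand": 0.07}])

```text
time: 4.35
ee_pos: [0.4602, -0.4055, 0.0316]
eef_rot: [0.707, 0.707, 0.004, 0.015]
ft_force: [-0.2, -0.8, -0.3]
width: 0.0673
```

```bash
python3 - <<'E'
from h import *
s=readout.read_state()
for k in s: print(k,np.round(s[k],4))
c=calibration("wrist");im=camera("wrist");cv2.imwrite("pics/w4.png",im[:,:,::-1])
cv2.imwrite("pics/s4.png",cv2.resize(camera("scene")[150:384,60:400,::-1],None,fx=2.3,fy=2.3))
E
```

```text
time 4.35
joint_positions [ 0.1017  0.5728  0.7057  1.7548 -0.4539  0.9496  0.9872]
joint_vel [-0.0043 -0.0185  0.0118 -0.0026  0.0123  0.0133 -0.0061]
joint_torque [  0.4971 -58.5998  15.3134 -29.9128  -0.1394  -0.3888   0.1163]
ee_pos [ 0.4602 -0.4055  0.0316]
eef_rot [0.7074 0.7066 0.0037 0.0148]
ft_force [-0.1547 -0.8042 -0.2992]
torque [-0.0592  0.1024  0.0405]
width 0.0673
```

View pics/s4.png

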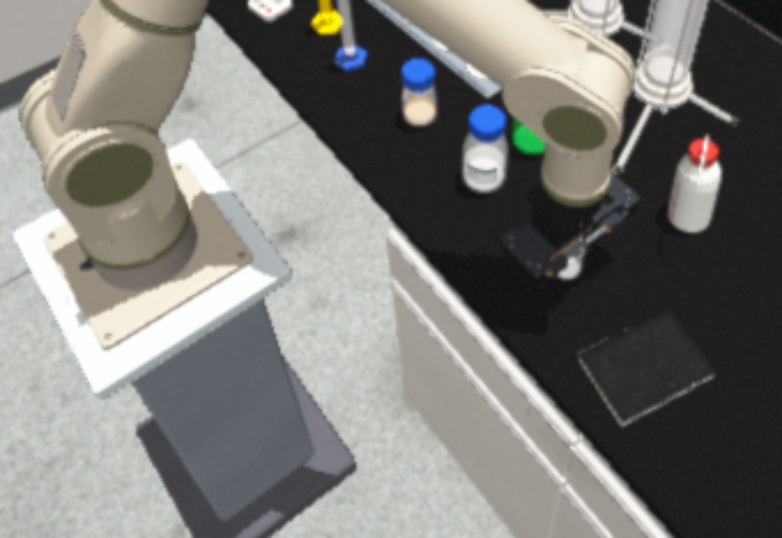

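The beaker stands upright between the fingers. The tool is tilted by about 1.7°, so I'll correct that and then close.

>>> apply_moves(deltas=[{"translation": [0,0.001,0],"turn": [0.016,0.026,0],"hand": 0.067},{"translation": [0,0,0],"turn": [0,0,0],"hand": 0.03},{"translation": [0,0,0],"turn": [0,0,0],"hand": 0.03},{"translation": [0,0,0],"turn": [0,0,0],"hand": 0.03},{"translation": [0,0,0],"turn": [0,0,0],"hand": 0.03}], newtons=10)

```text
time: 4.95
ee_pos: [0.4614, -0.4064, 0.0337]
eef_rot: [0.708, 0.707, 0.0, 0.002]
ft_force: [-0.1, 0.1, -0.6]
width: 0.0441
```

>>> apply_moves(deltas=[{"translation": [0,0,0.03],"turn": [0,0,0],"hand": 0.03},{"translation": [0,0,0.048],"turn": [0,0,0],"hand": 0.03},{"translation": [0,0,0.048],"turn": [0,0,0],"hand": 0.03},{"translation": [0,0,0.048],"turn": [0,0,0],"hand": 0.03},{"translation": [0,0.02,0.044],"turn": [0,0,0],"hand": 0.03}])

```text
time: 5.45
ee_pos: [0.4557, -0.3846, 0.2522]
eef_rot: [0.709, 0.705, -0.002, -0.004]
ft_force: [1.2, 1.3, -0.3]
width: 0.0443
```

>>> apply_moves(deltas=[{"translation": [0.004,0.049,0],"turn": [0,0,0],"hand": 0.03},{"translation": [0.004,0.049,0],"turn": [0,0,0],"hand": 0.03},{"translation": [0.004,0.049,0],"turn": [0,0,0],"hand": 0.03},{"translation": [0.004,0.049,0],"turn": [0,0,0],"hand": 0.03},{"translation": [0.004,0.049,0],"turn": [0,0,0],"hand": 0.03}])

```text
time: 5.95
ee_pos: [0.4742, -0.1402, 0.2599]
eef_rot: [0.713, 0.701, 0.001, 0.003]
ft_force: [1.2, 0.3, -0.2]
width: 0.044
```

>>> apply_moves(deltas=[{"translation": [0.01,0.048,0],"turn": [0,0,0],"hand": 0.03},{"translation": [0.01,0.048,0],"turn": [0,0,0],"hand": 0.03},{"translation": [0.01,0.048,0],"turn": [0,0,0],"hand": 0.03},{"translation": [0.01,0.048,0],"turn": [0,0,0],"hand": 0.03},{"translation": [0.01,0.048,0],"turn": [0,0,0],"hand": 0.03}])

```text
time: 6.45
ee_pos: [0.5221, 0.1052, 0.2614]
eef_rot: [0.713, 0.701, 0.005, 0.003]
ft_force: [1.1, -1.2, -1.5]
width: 0.0445
```

```bash
python3 - <<'E'
from h import *
s=readout.read_state();print(s["ee_pos"],s["eef_rot"].round(3),s["width"])
w=cv2.imread("pics/w1.png");m=((w[...,2].astype(int)-w[...,1]>70)&(w[...,2].astype(int)-w[...,0]>70)).astype(np.uint8)
n,l,st,ce=cv2.connectedComponentsWithStats(m);print([(ce[i],st[i]) for i in range(1,n) if st[i,4]>200])
E
```

```text
[0.52210711 0.10521358 0.26141057] [0.713 0.701 0.005 0.003] 0.04446314358721588
[(array([323.46745932, 177.36733417]), array([ 299,  154,   49,   48, 1598], dtype=int32))]
```

>>> apply_moves(deltas=[{"translation": [0.0235,0.0345,0],"turn": [0,0,0.017],"hand": 0.03},{"translation": [0.0235,0.0345,0],"turn": [0,0,0],"hand": 0.03},{"translation": [0.0235,0.0345,0],"turn": [0,0,0],"hand": 0.03},{"translation": [0.022,0.0345,0],"turn": [0,0,0],"hand": 0.03},{"translation": [0,0,0],"turn": [0,0,0],"hand": 0.03}])

```text
time: 6.95
ee_pos: [0.6153, 0.2581, 0.259]
eef_rot: [0.703, 0.711, 0.006, 0.001]
ft_force: [-0.9, -0.4, -1.0]
width: 0.0444
```

```bash
cat >> h.py <<'E'
from scipy.spatial.transform import Rotation as Ro
def lvl(q,yaw=0): # world turn that brings tool to straight down, tool y at azimuth yaw (rad)
    a=yaw/2+np.pi/4;q0=Ro.from_quat([np.cos(a),np.sin(a),0,0])
    return (q0*Ro.from_quat(q).inv()).as_rotvec()
def redmask(im):
    w=im.astype(int);m=((w[...,0]-w[...,1]>70)&(w[...,0]-w[...,2]>70)).astype(np.uint8)
    n,l,st,ce=cv2.connectedComponentsWithStats(m);return [(ce[i],st[i]) for i in range(1,n) if st[i,4]>200]
E
python3 - <<'E'
from h import *
s=readout.read_state();print(s["ee_pos"],s["eef_rot"].round(3),lvl(s["eef_rot"]).round(3))
c=calibration("wrist");im=camera("wrist");cv2.imwrite("pics/w5.png",im[:,:,::-1])
for ce,st in redmask(im):
    print(ce,st,onz(c,ce,.014),onz(c,st[:2]+st[2:4]/2-.5,.014))
print(proj(c,s["ee_pos"]-[0,0,.0337]))
E
```

```text
[0.61526902 0.25809813 0.25904868] [0.703 0.711 0.006 0.001] [-0.007  0.009 -0.011]
[257.68881119 175.        ] [232 152  52  49 572] [0.61801581 0.24909513 0.014     ] [0.61776078 0.247625   0.014     ]
[257.67627119 177.16186441] [ 238  158   40   39 1180] [0.61803383 0.24591867 0.014     ] [0.61777722 0.24615457 0.014     ]
[256.67376104 224.58477042]
```

View pics/w5.png

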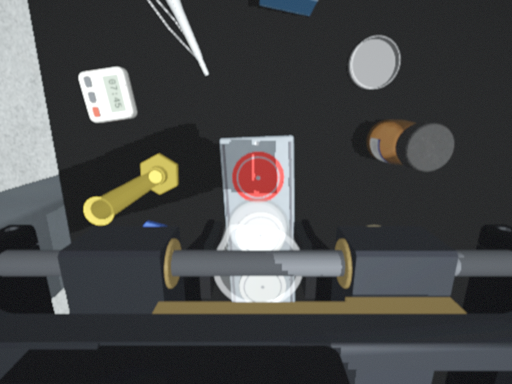

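The held beaker shows at about (258,265). The red coaster is centred at (257.7,177), which gives (0.618,0.246), and the top view agrees within 2.5 mm. I'm lowering it.

>>> apply_moves(deltas=[{"translation": [0.002,-0.014,-0.02],"turn": [-0.007,0.009,-0.011],"hand": 0.03},{"translation": [0,0,-0.045],"turn": [0,0,0],"hand": 0.03},{"translation": [0,0,-0.045],"turn": [0,0,0],"hand": 0.03},{"translation": [0,0,-0.03],"turn": [0,0,0],"hand": 0.03},{"translation": [0,0,0],"turn": [0,0,0],"hand": 0.03}])

```text
time: 7.5
ee_pos: [0.6162, 0.2313, 0.115]
eef_rot: [0.711, 0.703, -0.0, 0.002]
ft_force: [-0.5, 0.3, -0.4]
width: 0.0442
```

```bash
python3 - <<'E'
from h import *
s=readout.read_state();print(s["ee_pos"],lvl(s["eef_rot"]).round(3),s["width"])
E
```

```text
[0.61623958 0.23128236 0.11498624] [0.003 0.003 0.012] 0.044244537615584764
```

>>> apply_moves(deltas=[{"translation": [0.001,0.01,-0.02],"turn": [0.003,0.003,0.012],"hand": 0.03},{"translation": [0,0.002,-0.02],"turn": [0,0,0],"hand": 0.03},{"translation": [0,0,-0.006],"turn": [0,0,0],"hand": 0.03}])

```text
time: 7.8
ee_pos: [0.619, 0.2392, 0.0726]
eef_rot: [0.709, 0.705, 0.002, 0.001]
ft_force: [-0.8, -0.5, 0.3]
width: 0.0442
```

>>> apply_moves(deltas=[{"translation": [-0.002,0.0045,-0.012],"turn": [0,0,0],"hand": 0.03},{"translation": [0,0,-0.004],"turn": [0,0,0],"hand": 0.03}])

```text
time: 8.0
ee_pos: [0.618, 0.2429, 0.0585]
eef_rot: [0.709, 0.705, 0.003, 0.002]
ft_force: [-0.6, 0.1, -0.5]
width: 0.0443
```

```bash
python3 - <<'E'
from h import *
s=readout.read_state();print(s["ee_pos"],lvl(s["eef_rot"]).round(3),s["ft_force"])
E
```

```text
[0.61797547 0.24292271 0.05846685] [-0.002  0.007  0.007] [-0.56543894  0.08522105 -0.46642642]
```

>>> apply_moves(deltas=[{"translation": [-0.001,0.001,-0.007],"turn": [-0.002,0.007,0],"hand": 0.03},{"translation": [0,0,-0.002],"turn": [0,0,0],"hand": 0.03},{"translation": [0,0,-0.001],"turn": [0,0,0],"hand": 0.03}])

```text
time: 8.3
ee_pos: [0.6179, 0.2438, 0.0496]
eef_rot: [0.71, 0.705, 0.001, 0.0]
ft_force: [-0.9, -0.2, 0.2]
width: 0.0446
```

>>> apply_moves(deltas=[{"translation": [0,0,-0.002],"turn": [0,0,0],"hand": 0.03},{"translation": [0,0,-0.001],"turn": [0,0,0],"hand": 0.03}])

```text
time: 8.5
ee_pos: [0.6184, 0.2439, 0.0475]
eef_rot: [0.71, 0.705, 0.001, 0.001]
ft_force: [-4.0, -1.7, 8.0]
width: 0.0447
```

The wrist reads 8 N upward, so the beaker is in contact. I'll release it.

>>> apply_moves(deltas=[{"translation": [0,0,0.0005],"turn": [0,0,0],"hand": 0.05},{"translation": [0,0,0],"turn": [0,0,0],"hand": 0.065},{"translation": [0,0,0],"turn": [0,0,0],"hand": 0.08},{"translation": [0,0,0],"turn": [0,0,0],"hand": 0.08}])

```text
time: 8.9
ee_pos: [0.6189, 0.2439, 0.0487]
eef_rot: [0.71, 0.704, 0.002, 0.001]
ft_force: [-0.3, 0.2, 0.4]
width: 0.0664
```

>>> apply_moves(deltas=[{"translation": [0,0,0.02],"turn": [0,0,0],"hand": 0.087},{"translation": [0,0,0.04],"turn": [0,0,0],"hand": 0.087},{"translation": [0,0,0.048],"turn": [0,0,0],"hand": 0.087},{"translation": [0,0,0.048],"turn": [0,0,0],"hand": 0.087},{"translation": [0,0,0.04],"turn": [0,0,0],"hand": 0.087}])

```text
time: 9.4
ee_pos: [0.6137, 0.2419, 0.2434]
eef_rot: [0.71, 0.704, -0.005, -0.001]
ft_force: [0.8, 0.3, 0.2]
width: 0.0869
```

```bash
python3 - <<'E'
from h import *
s=readout.read_state();print(s["ee_pos"],lvl(s["eef_rot"]).round(3),s["width"])
c=calibration("wrist");im=camera("wrist");cv2.imwrite("pics/w6.png",cv2.resize(im[100:300,100:420,::-1],None,fx=2,fy=2))
for p in ([.617,.246,.014],[.617,.246,.072]): print((proj(c,p)-[100,100])*2)
E
```

```text
[0.61366134 0.24193364 0.24339398] [ 0.006 -0.009  0.007] 0.08691780887670397
[322.55675493 131.78486537]
[322.89927988 150.32622111]
```

View pics/w6.png

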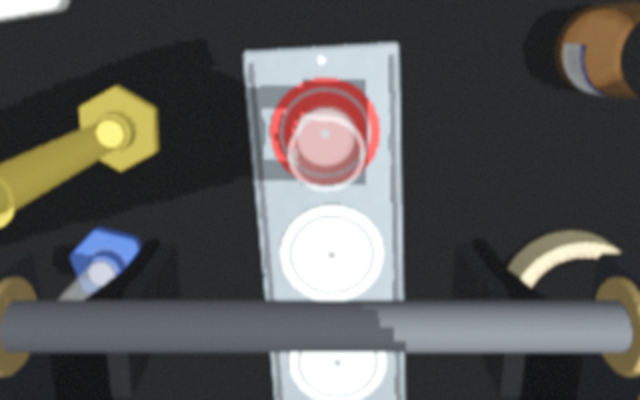

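The beaker stands upright on red. Its rim is at (326,152) against an expected (323,150), and the coaster centre is at (325,131), so it is off by about 2 mm. Next is the small bottle.

>>> apply_moves(deltas=[{"translation": [-0.02,-0.04,0.004],"turn": [0,0,0],"hand": 0.087},{"translation": [-0.02,-0.04,0.004],"turn": [0,0,0],"hand": 0.087},{"translation": [-0.02,-0.04,0],"turn": [0,0,0],"hand": 0.087},{"translation": [-0.02,-0.04,0],"turn": [0,0,0],"hand": 0.087},{"translation": [-0.02,-0.04,0],"turn": [0,0,0],"hand": 0.087}])

```text
time: 9.95
ee_pos: [0.5139, 0.0437, 0.2596]
eef_rot: [0.706, 0.708, 0.002, 0.001]
ft_force: [0.7, 0.0, 1.0]
width: 0.0869
```

>>> apply_moves(deltas=[{"translation": [-0.02,-0.04,0],"turn": [0,0,0],"hand": 0.087},{"translation": [-0.01,-0.02,0],"turn": [0,0,0],"hand": 0.087},{"translation": [0,0,0],"turn": [0,0,0],"hand": 0.087}])

```text
time: 10.25
ee_pos: [0.4801, -0.0247, 0.2596]
eef_rot: [0.709, 0.705, 0.003, 0.001]
ft_force: [0.1, -0.0, 0.1]
width: 0.0871
```

```bash
python3 - <<'E'
from h import *
s=readout.read_state();print(s["ee_pos"],lvl(s["eef_rot"]).round(3),s["joint_positions"].round(2))
c=calibration("wrist");im=camera("wrist");cv2.imwrite("pics/w7.png",im[:,:,::-1])
print(proj(c,[.472,-.039,.111]))
for b in blobs(im,(100,90,60),(128,255,255),80): print(b,onz(c,b[0],.111).round(4),onz(c,np.array(b[1][:2])+np.array(b[1][2:4])/2-.5,.111).round(4))
E
```

```text
[ 0.48014881 -0.02470025  0.25964851] [-0.004  0.006  0.005] [-0.62 -0.04  0.57  1.82  0.02  1.34 -0.06]
[249.26074672 197.12203985]
([238.3, 41.8], [215, 16, 45, 48, 1182]) [0.4635 0.1165 0.111 ] [0.4623 0.1185 0.111 ]
([250.2, 195.8], [227, 172, 47, 48, 1785]) [ 0.4731 -0.0375  0.111 ] [ 0.4728 -0.0371  0.111 ]
```

>>> apply_moves(deltas=[{"translation": [-0.004,-0.007,-0.03],"turn": [-0.004,0.006,0.005],"hand": 0.087},{"translation": [-0.002,-0.004,-0.03],"turn": [0,0,0],"hand": 0.087},{"translation": [0,0,-0.02],"turn": [0,0,0],"hand": 0.087},{"translation": [0,0,0],"turn": [0,0,0],"hand": 0.087}])

```text
time: 10.7
ee_pos: [0.4768, -0.0297, 0.1775]
eef_rot: [0.705, 0.709, 0.001, 0.001]
ft_force: [-0.0, -0.1, 0.2]
width: 0.0871
```

>>> apply_moves(deltas=[{"translation": [-0.004,-0.008,-0.02],"turn": [0,0,0],"hand": 0.087},{"translation": [0,0,-0.025],"turn": [0,0,0],"hand": 0.087},{"translation": [0,0,-0.02],"turn": [0,0,0],"hand": 0.087},{"translation": [0,0,-0.01],"turn": [0,0,0],"hand": 0.087}])

```text
time: 11.1
ee_pos: [0.4772, -0.0335, 0.1042]
eef_rot: [0.703, 0.712, 0.003, 0.003]
ft_force: [-0.7, -0.1, 0.6]
width: 0.0867
```

```bash
python3 - <<'E'
from h import *
s=readout.read_state();print(s["ee_pos"],lvl(s["eef_rot"]).round(3),s["ft_force"])
E
```

```text
[ 0.47720415 -0.03345488  0.10424484] [-0.001  0.009 -0.013] [-0.67849097 -0.06100567  0.58345211]
```

>>> apply_moves(deltas=[{"translation": [-0.004,-0.0045,-0.004],"turn": [-0.001,0.009,-0.013],"hand": 0.087},{"translation": [0,0,0],"turn": [0,0,0],"hand": 0.07},{"translation": [0,0,0],"turn": [0,0,0],"hand": 0.045},{"translation": [0,0,0],"turn": [0,0,0],"hand": 0.045},{"translation": [0,0,0],"turn": [0,0,0],"hand": 0.045}], newtons=25)

```text
time: 11.6
ee_pos: [0.4752, -0.0368, 0.1027]
eef_rot: [0.707, 0.707, 0.001, 0.0]
ft_force: [0.5, 0.2, 1.0]
width: 0.0625
```

>>> apply_moves(deltas=[{"translation": [0,0,0],"turn": [0,0,0],"hand": 0.045}])

```text
time: 11.7
ee_pos: [0.4755, -0.0368, 0.1031]
eef_rot: [0.707, 0.707, 0.001, 0.001]
ft_force: [-1.2, -0.6, 0.6]
width: 0.0548
```

```bash
python3 - <<'E'
from h import *
s=readout.read_state();print(s["ee_pos"],lvl(s["eef_rot"]).round(3),s["ft_force"])
E
```

```text
[ 0.47546189 -0.03677918  0.10314328] [-0.001  0.002 -0.001] [-1.16460781 -0.55020845  0.59493985]
```

>>> apply_moves(deltas=[{"translation": [-0.001,0,-0.001],"turn": [0,0,0],"hand": 0.045},{"translation": [0,0,0],"turn": [0,0,0],"hand": 0.045}])

```text
time: 11.9
ee_pos: [0.4753, -0.0366, 0.1032]
eef_rot: [0.707, 0.707, 0.002, 0.001]
ft_force: [-0.4, -0.3, -2.7]
width: 0.0526
```

>>> apply_moves(deltas=[{"translation": [0,0,0.02],"turn": [0,0,0],"hand": 0.045},{"translation": [0,0,0.035],"turn": [0,0,0],"hand": 0.045},{"translation": [0,0,0.035],"turn": [0,0,0],"hand": 0.045},{"translation": [0,0,0.02],"turn": [0,0,0],"hand": 0.045},{"translation": [0,0,0],"turn": [0,0,0],"hand": 0.045}])

```text
time: 12.4
ee_pos: [0.4724, -0.0371, 0.2151]
eef_rot: [0.707, 0.707, -0.0, -0.0]
ft_force: [-0.1, 0.4, -2.0]
width: 0.0524
```

```bash
python3 - <<'E'
from h import *
s=readout.read_state();print(s["ee_pos"],lvl(s["eef_rot"]).round(3),s["ft_force"],s["width"])
T=calibration("top");c=cv2.imread("pics/top_raw.png")
w=calibration("wrist")
E
```

```text
[ 0.47238986 -0.0370851   0.21510907] [ 0.    -0.001 -0.   ] [-0.06274516  0.35950513 -2.01440671] 0.05238923215245914
```

>>> apply_moves(deltas=[{"translation": [0.034,0.03,0.005],"turn": [0,0,0],"hand": 0.045},{"translation": [0.034,0.036,0],"turn": [0,0,0],"hand": 0.045},{"translation": [0.034,0.036,0],"turn": [0,0,0],"hand": 0.045},{"translation": [0.026,0.036,0],"turn": [0,0,0],"hand": 0.045},{"translation": [0.01,0.03,0],"turn": [0,0,0],"hand": 0.045}])

```text
time: 12.9
ee_pos: [0.6115, 0.1308, 0.2137]
eef_rot: [0.711, 0.704, -0.002, -0.002]
ft_force: [-0.8, -0.7, -2.4]
width: 0.0525
```

>>> apply_moves(deltas=[{"translation": [0,0,0],"turn": [0,0,0],"hand": 0.045},{"translation": [0,0,0],"turn": [0,0,0],"hand": 0.045}])

```text
time: 13.1
ee_pos: [0.6109, 0.1363, 0.2084]
eef_rot: [0.708, 0.706, -0.004, -0.003]
ft_force: [-0.2, -1.3, -1.6]
width: 0.053
```

```bash
cat >st.py <<'E'
from h import *
import sys
s=readout.read_state();print(s["ee_pos"].round(4),"level",lvl(s["eef_rot"]).round(3),s["ft_force"].round(1),s["width"].round(4))
if len(sys.argv)>1: print("delta",(np.array(eval(sys.argv[1]))-s["ee_pos"]).round(4))
E
python3 st.py [.6215,.1565,.119]
```

```text
Traceback (most recent call last):
  File "st.py", line 3, in <module>
    s=readout.read_state();print(s["ee_pos"].round(4),"level",lvl(s["eef_rot"]).round(3),s["ft_force"].round(1),s["width"].round(4))
                                                                                                                ^^^^^^^^^^^^^^^^
AttributeError: 'float' object has no attribute 'round'
```

>>> apply_moves(deltas=[{"translation": [0.009,0.018,-0.005],"turn": [0,0,0],"hand": 0.045},{"translation": [0,0,-0.025],"turn": [0,0,0],"hand": 0.045},{"translation": [0,0,-0.025],"turn": [0,0,0],"hand": 0.045},{"translation": [0,0,-0.01],"turn": [0,0,0],"hand": 0.045}])

```text
time: 13.5
ee_pos: [0.619, 0.1505, 0.1397]
eef_rot: [0.71, 0.705, -0.005, -0.003]
ft_force: [-0.3, 0.3, -2.7]
width: 0.0526
```

```bash
sed -i 's/s\["width"\].round(4)/round(s["width"],4)/' st.py; python3 st.py [.6215,.1565,.119]
```

```text
[0.619  0.1505 0.1397] level [ 0.002 -0.011  0.007] [-0.3  0.3 -2.7] 0.0526
delta [ 0.0025  0.006  -0.0207]
```

>>> apply_moves(deltas=[{"translation": [0.003,0.006,-0.008],"turn": [0.002,-0.011,0.007],"hand": 0.045},{"translation": [0,0,-0.006],"turn": [0,0,0],"hand": 0.045},{"translation": [0,0,0],"turn": [0,0,0],"hand": 0.045}])

```text
time: 13.8
ee_pos: [0.6214, 0.1546, 0.124]
eef_rot: [0.708, 0.706, -0.001, -0.0]
ft_force: [-0.3, -0.8, -2.4]
width: 0.0524
```

```bash
python3 st.py [.6215,.1565,.1172]
```

```text
[0.6214 0.1546 0.124 ] level [ 0.001 -0.001  0.002] [-0.3 -0.8 -2.4] 0.0524
delta [ 0.0001  0.0019 -0.0068]
```

>>> apply_moves(deltas=[{"translation": [0,0.002,-0.003],"turn": [0,0,0],"hand": 0.045},{"translation": [0,0,-0.002],"turn": [0,0,0],"hand": 0.045},{"translation": [0,0,-0.001],"turn": [0,0,0],"hand": 0.045}])

```text
time: 14.1
ee_pos: [0.6225, 0.1569, 0.1198]
eef_rot: [0.708, 0.706, 0.001, 0.001]
ft_force: [-0.4, 0.5, -2.9]
width: 0.0526
```

```bash
python3 st.py [.6215,.1565,.1172]
```

```text
[0.6225 0.1569 0.1198] level [-0.     0.002  0.002] [-0.4  0.5 -2.9] 0.0526
delta [-0.001  -0.0004 -0.0026]
```

>>> apply_moves(deltas=[{"translation": [-0.001,0,-0.002],"turn": [0,0,0],"hand": 0.045},{"translation": [0,0,-0.0015],"turn": [0,0,0],"hand": 0.045},{"translation": [0,0,-0.0005],"turn": [0,0,0],"hand": 0.045}])

```text
time: 14.4
ee_pos: [0.6218, 0.1572, 0.1172]
eef_rot: [0.708, 0.706, 0.002, 0.0]
ft_force: [-3.6, 0.1, 4.3]
width: 0.0527
```

It is in contact, at the predicted height. I'll release it and lift.

>>> apply_moves(deltas=[{"translation": [0,0,0.0003],"turn": [0,0,0],"hand": 0.06},{"translation": [0,0,0],"turn": [0,0,0],"hand": 0.07},{"translation": [0,0,0],"turn": [0,0,0],"hand": 0.08},{"translation": [0,0,0],"turn": [0,0,0],"hand": 0.08}])

```text
time: 14.8
ee_pos: [0.6226, 0.1572, 0.1181]
eef_rot: [0.708, 0.706, 0.002, 0.001]
ft_force: [0.4, 0.5, 0.6]
width: 0.0755
```

>>> apply_moves(deltas=[{"translation": [0,0,0.02],"turn": [0,0,0],"hand": 0.087},{"translation": [0,0,0.04],"turn": [0,0,0],"hand": 0.087},{"translation": [0,0,0.048],"turn": [0,0,0],"hand": 0.087},{"translation": [0,0,0.048],"turn": [0,0,0],"hand": 0.08},{"translation": [0,0,0.01],"turn": [0,0,0],"hand": 0.08}])

```text
time: 15.3
ee_pos: [0.62, 0.1561, 0.2869]
eef_rot: [0.708, 0.706, -0.0, 0.0]
ft_force: [0.5, 0.1, 0.1]
width: 0.0816
```

```bash
python3 st.py [.473,-.209,.28]; python3 - <<'E'
from h import *
c=calibration("wrist");im=camera("wrist");cv2.imwrite("pics/w8.png",cv2.resize(im[60:320,150:400,::-1],None,fx=2.2,fy=2.2))
for b in blobs(im,(100,90,60),(128,255,255),80): print(b,onz(c,b[0],.125).round(4))
for b in blobs(im,(0,0,190),(180,45,255),80): print(b,onz(c,b[0],.014).round(4))
E
```

```text
[0.62   0.1561 0.2869] level [ 0.001 -0.     0.003] [0.5 0.1 0.1] 0.0816
delta [-0.147  -0.3651 -0.0069]
([155.0, 168.6], [133, 151, 40, 39, 809]) [0.5046 0.1708 0.125 ]
([257.0, 180.8], [235, 159, 45, 44, 1549]) [0.6195 0.1564 0.125 ]
([25.8, 81.1], [0, 0, 65, 155, 7811]) [0.2938 0.2748 0.014 ]
([105.2, 20.8], [76, 0, 55, 46, 1772]) [0.417  0.3497 0.014 ]
([262.6, 160.8], [218, 59, 77, 191, 7002]) [0.6277 0.161  0.014 ]
([255.7, 103.8], [244, 92, 25, 25, 487]) [0.6176 0.2435 0.014 ]
([376.4, 186.4], [345, 157, 64, 61, 1045]) [0.805  0.1205 0.014 ]
([148.6, 172.8], [143, 167, 12, 13, 125]) [0.4525 0.1427 0.014 ]
([506.2, 194.1], [498, 170, 14, 42, 386]) [1.0099 0.1076 0.014 ]
([266.1, 285.5], [238, 276, 58, 21, 1056]) [ 0.6344 -0.0564  0.014 ]
```

View pics/w8.png

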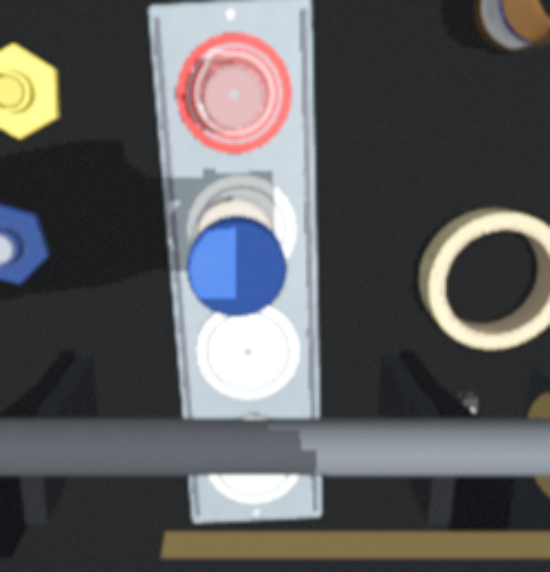

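The beaker sits concentric on red, at (234,93). The small bottle is upright with its cap at (237,265), and coaster 3 is centred at (248,351). I'll check how well the bottle is centred.

```bash
python3 - <<'E'
from h import *
c=calibration("wrist");f=lambda u,v:(u/2.2+150-.27,v/2.2+60-.27)
for n,p,z in (("red",(234.5,93),.014),("w2",(248.3,351),.014),("cap",(237,266),.125),("beakerfloor",(234,95),.017)):
    print(n,onz(c,f(*p),z).round(4))
t=camera("top");T=calibration("top")
for b in blobs(t,*BLUE): print(b,onz(T,b[0],.1).round(4),onz(T,b[0],.115).round(4))
for b in blobs(t,*WHITE,amin=60): print(b[0],b[1],onz(T,b[0],.014).round(4))
E
```

```text
red [0.6181 0.246  0.014 ]
w2 [0.6275 0.0664 0.014 ]
cap [0.6197 0.1569 0.125 ]
beakerfloor [0.6177 0.2446 0.017 ]
([497.5, 14.2], [481, 0, 31, 29, 484]) [ 1.0101 -0.7007  0.1   ] [ 1.0026 -0.6927  0.115 ]
([201.1, 141.5], [195, 133, 14, 18, 197]) [0.6203 0.1514 0.1   ] [0.6177 0.1489 0.115 ]
([327.7, 194.2], [318, 185, 20, 19, 300]) [ 0.4757 -0.2147  0.1   ] [ 0.4748 -0.2127  0.115 ]
([208.5, 201.1], [198, 192, 19, 18, 169]) [0.4486 0.1245 0.1   ] [0.4481 0.1223 0.115 ]
[206.5, 5.4] [203, 0, 8, 13, 90] [1.0718 0.1632 0.014 ]
[305.2, 14.1] [281, 0, 51, 29, 811] [ 1.0467 -0.1495  0.014 ]
[410.0, 19.4] [386, 0, 54, 36, 935] [ 1.0331 -0.4765  0.014 ]
[158.3, 22.6] [0, 8, 285, 20, 1276] [1.0137 0.3147 0.014 ]
[366.8, 9.4] [345, 9, 39, 2, 62] [ 1.064  -0.3422  0.014 ]
[465.0, 24.6] [434, 11, 52, 19, 262] [ 1.0183 -0.6462  0.014 ]
[352.3, 26.1] [325, 24, 56, 5, 216] [ 1.0094 -0.2972  0.014 ]
[154.2, 191.1] [125, 57, 60, 234, 7188] [0.4786 0.3055 0.014 ]
[167.3, 85.8] [163, 56, 11, 61, 243] [0.8097 0.278  0.014 ]
[139.1, 77.3] [122, 61, 36, 32, 915] [0.8356 0.3682 0.014 ]
[119.0, 95.4] [115, 65, 11, 61, 243] [0.7767 0.4291 0.014 ]
[112.8, 96.7] [109, 67, 11, 59, 194] [0.7722 0.4485 0.014 ]
[37.8, 121.9] [30, 114, 16, 17, 208] [0.688  0.6818 0.014 ]
[81.7, 129.7] [64, 118, 36, 25, 620] [0.6657 0.5413 0.014 ]
[233.2, 145.4] [221, 133, 26, 25, 499] [0.6251 0.0661 0.014 ]
[262.5, 144.5] [250, 132, 26, 27, 510] [ 0.6296 -0.0243  0.014 ]
[87.6, 186.0] [61, 170, 65, 29, 317] [0.49   0.5133 0.014 ]
[316.5, 198.5] [312, 188, 14, 19, 95] [ 0.4667 -0.1924  0.014 ]
[128.5, 212.9] [127, 204, 5, 19, 60] [0.41   0.3821 0.014 ]
[159.3, 340.5] [135, 297, 51, 87, 3601] [0.031  0.2715 0.014 ]
[277.7, 332.8] [233, 302, 71, 82, 3136] [ 0.0639 -0.0823  0.014 ]
[259.5, 375.1] [252, 364, 16, 20, 76] [-0.06   -0.0309  0.014 ]
```

Beaker offset is about 1 mm and small bottle offset at most 3 mm. Now the large bottle.

>>> apply_moves(deltas=[{"translation": [-0.018,-0.045,0],"turn": [0,0,0],"hand": 0.08},{"translation": [-0.018,-0.045,0],"turn": [0,0,0],"hand": 0.08},{"translation": [-0.018,-0.045,0],"turn": [0,0,0],"hand": 0.08},{"translation": [-0.018,-0.045,0],"turn": [0,0,0],"hand": 0.08},{"translation": [-0.018,-0.045,0],"turn": [0,0,0],"hand": 0.08}])

```text
time: 15.9
ee_pos: [0.523, -0.0661, 0.2705]
eef_rot: [0.703, 0.711, -0.008, -0.004]
ft_force: [1.0, 0.2, 0.6]
width: 0.08
```

>>> apply_moves(deltas=[{"translation": [-0.018,-0.045,0],"turn": [0,0,0],"hand": 0.08},{"translation": [-0.018,-0.045,0],"turn": [0,0,0],"hand": 0.08},{"translation": [-0.01,-0.03,0],"turn": [0,0,0],"hand": 0.08},{"translation": [0,0,0],"turn": [0,0,0],"hand": 0.08}])

```text
time: 16.3
ee_pos: [0.4683, -0.1951, 0.2631]
eef_rot: [0.706, 0.708, -0.011, -0.008]
ft_force: [0.3, 0.2, 0.6]
width: 0.0803
```

```bash
python3 st.py [.473,-.209,.137]; python3 - <<'E'
from h import *
c=calibration("wrist");im=camera("wrist");cv2.imwrite("pics/w9.png",im[60:320,100:420,::-1])
for b in blobs(im,(100,90,60),(128,255,255),80): print(b,onz(c,b[0],.145).round(4),onz(c,np.array(b[1][:2])+np.array(b[1][2:4])/2-.5,.145).round(4))
for b in blobs(im,(50,90,40),(85,255,255),80): print("green",b,onz(c,b[0],.145).round(4))
E
```

```text
[ 0.4683 -0.1951  0.2631] level [ 0.004 -0.027 -0.004] [0.3 0.2 0.6] 0.0803
delta [ 0.0047 -0.0139 -0.1261]
([267.1, 201.7], [241, 175, 54, 54, 2218]) [ 0.4749 -0.206   0.145 ] [ 0.4753 -0.2058  0.145 ]
green ([362.7, 180.7], [318, 145, 90, 74, 4575]) [ 0.5672 -0.1834  0.145 ]
```

View pics/w9.png

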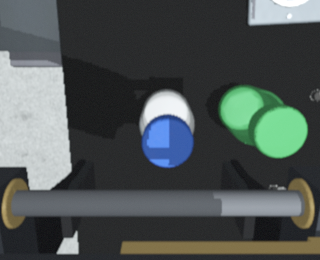

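The blue cap is at crop (167,142), and the green bottle's cap is at (281,132), about 27 mm clear of the fingers. I'm going down.

>>> apply_moves(deltas=[{"translation": [0.005,-0.011,-0.02],"turn": [0.004,-0.027,-0.004],"hand": 0.078},{"translation": [0,0,-0.03],"turn": [0,0,0],"hand": 0.078},{"translation": [0,0,-0.02],"turn": [0,0,0],"hand": 0.078},{"translation": [0,0,0],"turn": [0,0,0],"hand": 0.078}])

```text
time: 16.75
ee_pos: [0.4743, -0.1986, 0.1859]
eef_rot: [0.704, 0.71, -0.001, -0.002]
ft_force: [-0.8, -0.2, 0.0]
width: 0.0778
```

```bash
python3 st.py [.474,-.2075,.135]
```

```text
[ 0.4743 -0.1986  0.1859] level [-0.002 -0.004 -0.008] [-0.8 -0.2  0. ] 0.0778
delta [-0.0003 -0.0089 -0.0509]
```

>>> apply_moves(deltas=[{"translation": [0,-0.009,-0.015],"turn": [0,0,-0.008],"hand": 0.078},{"translation": [0,0,-0.02],"turn": [0,0,0],"hand": 0.078},{"translation": [0,0,-0.01],"turn": [0,0,0],"hand": 0.078},{"translation": [0,0,0],"turn": [0,0,0],"hand": 0.078}])

```text
time: 17.15
ee_pos: [0.476, -0.2031, 0.1393]
eef_rot: [0.705, 0.709, -0.002, -0.003]
ft_force: [-0.2, 0.1, -0.2]
width: 0.0779
```

```bash
python3 st.py [.474,-.2075,.135]
```

```text
[ 0.476  -0.2031  0.1393] level [-0.002 -0.007 -0.007] [-0.2  0.1 -0.2] 0.0779
delta [-0.002  -0.0044 -0.0043]
```

>>> apply_moves(deltas=[{"translation": [-0.002,-0.005,-0.005],"turn": [-0.002,-0.007,-0.007],"hand": 0.078},{"translation": [0,0,0],"turn": [0,0,0],"hand": 0.065},{"translation": [0,0,0],"turn": [0,0,0],"hand": 0.045},{"translation": [0,0,0],"turn": [0,0,0],"hand": 0.045},{"translation": [0,0,0],"turn": [0,0,0],"hand": 0.045}], newtons=35)

```text
time: 17.65
ee_pos: [0.4756, -0.2081, 0.1367]
eef_rot: [0.707, 0.707, 0.002, 0.002]
ft_force: [-1.5, -0.2, -0.6]
width: 0.0537
```

>>> apply_moves(deltas=[{"translation": [0,0,0],"turn": [0,0,0],"hand": 0.045}])

```text
time: 17.75
ee_pos: [0.4755, -0.208, 0.1367]
eef_rot: [0.707, 0.707, 0.002, 0.001]
ft_force: [0.2, 0.2, -3.8]
width: 0.0527
```

```bash
python3 st.py [.474,-.2075,.135]
```

```text
[ 0.4755 -0.208   0.1367] level [-0.     0.004 -0.   ] [ 0.2  0.2 -3.8] 0.0527
delta [-0.0015  0.0005 -0.0017]
```

>>> apply_moves(deltas=[{"translation": [0,0,0.02],"turn": [0,0,0],"hand": 0.045},{"translation": [0,0,0.035],"turn": [0,0,0],"hand": 0.045},{"translation": [0,0.01,0.025],"turn": [0,0,0],"hand": 0.045},{"translation": [0,0.035,0.005],"turn": [0,0,0],"hand": 0.045},{"translation": [0.005,0.04,0],"turn": [0,0,0],"hand": 0.045}])

```text
time: 18.25
ee_pos: [0.4766, -0.1262, 0.223]
eef_rot: [0.711, 0.703, -0.001, 0.0]
ft_force: [1.5, 0.5, -4.3]
width: 0.0519
```

>>> apply_moves(deltas=[{"translation": [0.015,0.04,0],"turn": [0,0,0],"hand": 0.045},{"translation": [0.025,0.035,0],"turn": [0,0,0],"hand": 0.045},{"translation": [0.03,0.035,0],"turn": [0,0,0],"hand": 0.045},{"translation": [0.025,0.025,0],"turn": [0,0,0],"hand": 0.045},{"translation": [0.005,0.005,0],"turn": [0,0,0],"hand": 0.045}])

```text
time: 18.75
ee_pos: [0.5774, 0.0259, 0.2218]
eef_rot: [0.709, 0.705, 0.0, -0.002]
ft_force: [-0.6, -0.9, -4.6]
width: 0.0526
```

```bash
python3 st.py [.626,.066,.1507]
```

```text
[0.5774 0.0259 0.2218] level [-0.004 -0.003  0.005] [-0.6 -0.9 -4.6] 0.0526
delta [ 0.0486  0.0401 -0.0711]
```

>>> apply_moves(deltas=[{"translation": [0.02,0.017,0],"turn": [0,0,0.005],"hand": 0.045},{"translation": [0.018,0.014,-0.005],"turn": [0,0,0],"hand": 0.045},{"translation": [0.004,0.004,-0.015],"turn": [0,0,0],"hand": 0.045},{"translation": [0,0,-0.02],"turn": [0,0,0],"hand": 0.045},{"translation": [0,0,0],"turn": [0,0,0],"hand": 0.045}])

```text
time: 19.25
ee_pos: [0.6187, 0.0622, 0.1762]
eef_rot: [0.706, 0.708, -0.003, -0.004]
ft_force: [-1.2, 0.0, -4.6]
width: 0.0523
```

```bash
python3 st.py [.626,.066,.1507]
```

```text
[0.6187 0.0622 0.1762] level [-0.    -0.01  -0.002] [-1.2  0.  -4.6] 0.0523
delta [ 0.0073  0.0038 -0.0255]
```

>>> apply_moves(deltas=[{"translation": [0.007,0.004,-0.005],"turn": [0,-0.01,0],"hand": 0.045},{"translation": [0,0,-0.01],"turn": [0,0,0],"hand": 0.045},{"translation": [0,0,0],"turn": [0,0,0],"hand": 0.045}])

```text
time: 19.55
ee_pos: [0.6255, 0.0648, 0.1608]
eef_rot: [0.707, 0.707, 0.0, 0.0]
ft_force: [0.7, -1.1, -5.2]
width: 0.0522
```

```bash
python3 st.py [.626,.066,.1507]
```

```text
[0.6255 0.0648 0.1608] level [-0.     0.001  0.   ] [ 0.7 -1.1 -5.2] 0.0522
delta [ 0.0005  0.0012 -0.0101]
```

>>> apply_moves(deltas=[{"translation": [0,0.001,-0.005],"turn": [0,0,0],"hand": 0.045},{"translation": [0,0,-0.003],"turn": [0,0,0],"hand": 0.045},{"translation": [0,0,-0.001],"turn": [0,0,0],"hand": 0.045}])

```text
time: 19.85
ee_pos: [0.6258, 0.0654, 0.1523]
eef_rot: [0.707, 0.707, 0.001, 0.001]
ft_force: [0.3, 0.1, -3.9]
width: 0.0523
```

>>> apply_moves(deltas=[{"translation": [0,0,-0.0015],"turn": [0,0,0],"hand": 0.045},{"translation": [0,0,-0.001],"turn": [0,0,0],"hand": 0.045}])

```text
time: 20.05
ee_pos: [0.6261, 0.0653, 0.1508]
eef_rot: [0.707, 0.707, 0.001, 0.001]
ft_force: [-3.5, -0.7, 9.4]
width: 0.0521
```

>>> apply_moves(deltas=[{"translation": [0,0,0.0003],"turn": [0,0,0],"hand": 0.06},{"translation": [0,0,0],"turn": [0,0,0],"hand": 0.07},{"translation": [0,0,0],"turn": [0,0,0],"hand": 0.08},{"translation": [0,0,0],"turn": [0,0,0],"hand": 0.08},{"translation": [0,0,0.02],"turn": [0,0,0],"hand": 0.085}])

```text
time: 20.55
ee_pos: [0.6262, 0.0654, 0.1707]
eef_rot: [0.707, 0.707, 0.001, 0.001]
ft_force: [0.3, -0.6, -0.2]
width: 0.0805
```

>>> apply_moves(deltas=[{"translation": [0,0,0.04],"turn": [0,0,0],"hand": 0.085},{"translation": [0,0,0.048],"turn": [0,0,0],"hand": 0.085},{"translation": [0,0,0.048],"turn": [0,0,0],"hand": 0.085},{"translation": [-0.03,0.01,0.01],"turn": [0,0,0],"hand": 0.085},{"translation": [-0.045,0.02,0],"turn": [0,0,0],"hand": 0.085}])

```text
time: 21.05
ee_pos: [0.5525, 0.0923, 0.3234]
eef_rot: [0.71, 0.704, 0.002, 0.003]
ft_force: [-0.9, 1.2, 1.6]
width: 0.0853
```

>>> apply_moves(deltas=[{"translation": [-0.045,0.02,0],"turn": [0,0,0],"hand": 0.085},{"translation": [-0.035,0.02,0],"turn": [0,0,0],"hand": 0.085},{"translation": [-0.005,0.005,0],"turn": [0,0,0],"hand": 0.085},{"translation": [0,0,0],"turn": [0,0,0],"hand": 0.085}])

```text
time: 21.45
ee_pos: [0.4614, 0.141, 0.3257]
eef_rot: [0.708, 0.706, 0.005, 0.003]
ft_force: [-0.6, -0.6, -0.2]
width: 0.085
```

```bash
python3 st.py [.453,.141,.14]; python3 - <<'E'
from h import *
c=calibration("wrist");im=camera("wrist");cv2.imwrite("pics/w10.png",cv2.resize(im[40:320,150:450,::-1],None,fx=2,fy=2))
for b in blobs(im,(100,90,60),(128,255,255),80): print(b,onz(c,b[0],.007).round(4))
print("tube top expected px in crop",(proj(c,[.454,.142,.17])-[150,40])*2, (proj(c,[.453,.141,.009])-[150,40])*2)
E
```

```text
[0.4614 0.141  0.3257] level [-0.002  0.011  0.002] [-0.6 -0.6 -0.2] 0.085
delta [-0.0084  0.     -0.1857]
([252.5, 154.0], [235, 140, 35, 32, 624]) [0.4567 0.1508 0.007 ]
([378.2, 162.4], [355, 142, 47, 42, 1531]) [0.6695 0.136  0.007 ]
([381.3, 232.2], [362, 214, 44, 37, 1174]) [0.6899 0.0079 0.007 ]
tube top expected px in crop [198.28228603 283.98804942] [200.67873802 240.05843481]
```

View pics/w10.png

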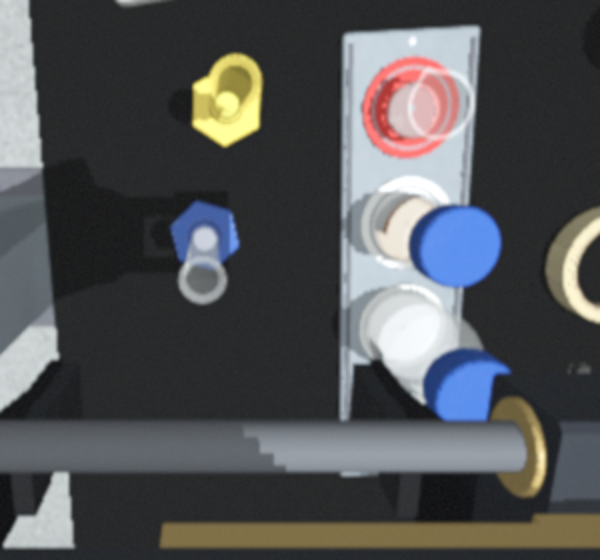

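All three stand upright. The tube top is at crop (203,279), which gives (0.4565,0.1445). I'm going down on it.

>>> apply_moves(deltas=[{"translation": [-0.005,0.0035,-0.03],"turn": [-0.002,0.011,0.002],"hand": 0.085},{"translation": [0,0,-0.04],"turn": [0,0,0],"hand": 0.085},{"translation": [0,0,-0.03],"turn": [0,0,0],"hand": 0.085},{"translation": [0,0,0],"turn": [0,0,0],"hand": 0.085}])

```text
time: 21.9
ee_pos: [0.4613, 0.1402, 0.2234]
eef_rot: [0.71, 0.704, 0.001, 0.001]
ft_force: [-0.4, 0.3, 0.6]
width: 0.0847
```

```bash
python3 st.py [.4565,.1445,.132]; python3 - <<'E'
from h import *
c=calibration("wrist");im=camera("wrist");a=im[140:300,170:340]
cv2.imwrite("pics/w11.png",cv2.resize(a[:,:,::-1],None,fx=3,fy=3))
for z in (.17,.009): print((proj(c,[.4565,.1445,z])-[170,140])*3)
E
```

```text
[0.4613 0.1402 0.2234] level [0.001 0.003 0.008] [-0.4  0.3  0.6] 0.0847
delta [-0.0048  0.0043 -0.0914]
[241.76012762 207.48964402]
[249.62222505  86.07955302]
```

View pics/w11.png

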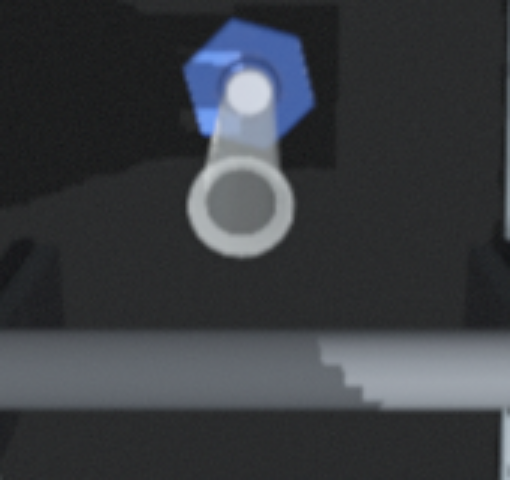

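Tube top is at (241,207) and foot at (249,83), both within 1 mm of the prediction.

>>> apply_moves(deltas=[{"translation": [-0.005,0.0045,-0.01],"turn": [0,0,0.008],"hand": 0.085},{"translation": [0,0,-0.035],"turn": [0,0,0],"hand": 0.085},{"translation": [0,0,-0.03],"turn": [0,0,0],"hand": 0.085},{"translation": [0,0,-0.01],"turn": [0,0,0],"hand": 0.085}])

```text
time: 22.35
ee_pos: [0.462, 0.1464, 0.1443]
eef_rot: [0.708, 0.706, 0.007, 0.004]
ft_force: [-0.9, 0.2, 0.3]
width: 0.0851
```

```bash
python3 st.py [.4565,.1445,.132]
```

```text
[0.462  0.1464 0.1443] level [-0.006  0.016  0.002] [-0.9  0.2  0.3] 0.0851
delta [-0.0055 -0.0019 -0.0123]
```

>>> apply_moves(deltas=[{"translation": [-0.0055,-0.002,-0.01],"turn": [-0.006,0.016,0.002],"hand": 0.07},{"translation": [0,0,0],"turn": [0,0,0],"hand": 0.06}])

```text
time: 22.55
ee_pos: [0.4565, 0.1446, 0.1346]
eef_rot: [0.707, 0.707, -0.001, -0.0]
ft_force: [0.1, 0.4, 0.9]
width: 0.0758
```

```bash
python3 st.py [.4565,.1445,.132]
```

```text
[0.4565 0.1446 0.1346] level [ 0.001 -0.001 -0.001] [0.1 0.4 0.9] 0.0758
delta [-0.     -0.0001 -0.0026]
```

Well centred, so I'll close gently on the tube.

>>> apply_moves(deltas=[{"translation": [0,0,0],"turn": [0,0,0],"hand": 0.045},{"translation": [0,0,0],"turn": [0,0,0],"hand": 0.035},{"translation": [0,0,0],"turn": [0,0,0],"hand": 0.03},{"translation": [0,0,0],"turn": [0,0,0],"hand": 0.03},{"translation": [0,0,0],"turn": [0,0,0],"hand": 0.03}], newtons=12)

```text
time: 23.05
ee_pos: [0.4589, 0.1457, 0.1386]
eef_rot: [0.707, 0.707, 0.002, 0.001]
ft_force: [0.1, 0.2, 0.1]
width: 0.0371
```

```bash
python3 st.py [.4565,.1445,.132]
```

```text
[0.4589 0.1457 0.1386] level [-0.002  0.004 -0.001] [0.1 0.2 0.1] 0.0371
delta [-0.0024 -0.0012 -0.0066]
```

>>> apply_moves(deltas=[{"translation": [-0.0025,-0.001,-0.004],"turn": [-0.002,0.004,0],"hand": 0.02},{"translation": [0,0,0],"turn": [0,0,0],"hand": 0.02},{"translation": [0,0,0],"turn": [0,0,0],"hand": 0.02},{"translation": [0,0,0],"turn": [0,0,0],"hand": 0.02}], newtons=12)

```text
time: 23.45
ee_pos: [0.456, 0.1445, 0.1342]
eef_rot: [0.707, 0.707, -0.0, -0.0]
ft_force: [0.6, -0.8, -0.2]
width: 0.0255
```

```bash
python3 st.py [.4565,.1445,.132]
```

```text
[0.456  0.1445 0.1342] level [-0.    -0.001 -0.001] [ 0.6 -0.8 -0.2] 0.0255
delta [ 0.0005 -0.     -0.0022]
```

>>> apply_moves(deltas=[{"translation": [0,0,0.02],"turn": [0,0,0],"hand": 0.02},{"translation": [0,0,0.035],"turn": [0,0,0],"hand": 0.02},{"translation": [0,-0.01,0.025],"turn": [0,0,0],"hand": 0.02},{"translation": [0,-0.035,0.005],"turn": [0,0,0],"hand": 0.02},{"translation": [0.005,-0.04,0],"turn": [0,0,0],"hand": 0.02}])

```text
time: 23.95
ee_pos: [0.4593, 0.0618, 0.2214]
eef_rot: [0.704, 0.711, -0.002, -0.0]
ft_force: [0.7, -0.6, -0.3]
width: 0.0254
```

>>> apply_moves(deltas=[{"translation": [0.015,-0.04,0],"turn": [0,0,0],"hand": 0.02},{"translation": [0.035,-0.02,0],"turn": [0,0,0],"hand": 0.02},{"translation": [0.04,-0.01,0],"turn": [0,0,0],"hand": 0.02},{"translation": [0.035,0,0],"turn": [0,0,0],"hand": 0.02},{"translation": [0.015,0,0],"turn": [0,0,0],"hand": 0.02}])

```text
time: 24.45
ee_pos: [0.603, -0.0172, 0.2233]
eef_rot: [0.705, 0.709, 0.001, 0.0]
ft_force: [-0.2, 0.7, -1.3]
width: 0.0259
```

```bash
python3 st.py [.630,-.024,.1482]
```

```text
[ 0.603  -0.0172  0.2233] level [-0.001  0.002 -0.005] [-0.2  0.7 -1.3] 0.0259
delta [ 0.027  -0.0068 -0.0751]
```

>>> apply_moves(deltas=[{"translation": [0.018,-0.005,0],"turn": [0,0,0],"hand": 0.02},{"translation": [0.006,-0.001,-0.01],"turn": [0,0,0],"hand": 0.02},{"translation": [0,0,-0.025],"turn": [0,0,0],"hand": 0.02},{"translation": [0,0,-0.02],"turn": [0,0,0],"hand": 0.02},{"translation": [0,0,0],"turn": [0,0,0],"hand": 0.02}])

```text
time: 24.95
ee_pos: [0.6284, -0.0236, 0.1631]
eef_rot: [0.705, 0.709, -0.001, 0.0]
ft_force: [-0.8, 0.1, -0.1]
width: 0.0254
```

```bash
python3 st.py [.630,-.024,.1482]
```

```text
[ 0.6284 -0.0236  0.1631] level [ 0.001 -0.001 -0.005] [-0.8  0.1 -0.1] 0.0254
delta [ 0.0016 -0.0004 -0.0149]
```

>>> apply_moves(deltas=[{"translation": [0.0015,0,-0.006],"turn": [0,0,0],"hand": 0.02},{"translation": [0,0,-0.004],"turn": [0,0,0],"hand": 0.02},{"translation": [0,0,-0.001],"turn": [0,0,0],"hand": 0.02}])

```text
time: 25.25
ee_pos: [0.6298, -0.0232, 0.1527]
eef_rot: [0.705, 0.709, -0.0, 0.0]
ft_force: [1.0, -0.2, -1.7]
width: 0.0259
```

```bash
python3 st.py [.630,-.024,.1482]
```

```text
[ 0.6298 -0.0232  0.1527] level [ 0.001 -0.    -0.005] [ 1.  -0.2 -1.7] 0.0259
delta [ 0.0002 -0.0008 -0.0045]
```

>>> apply_moves(deltas=[{"translation": [0,-0.0005,-0.0025],"turn": [0,0,0],"hand": 0.02},{"translation": [0,0,-0.0015],"turn": [0,0,0],"hand": 0.02},{"translation": [0,0,-0.001],"turn": [0,0,0],"hand": 0.02}])

```text
time: 25.55
ee_pos: [0.6305, -0.0236, 0.1489]
eef_rot: [0.705, 0.709, 0.001, 0.001]
ft_force: [-0.2, -0.8, -0.8]
width: 0.0254
```

>>> apply_moves(deltas=[{"translation": [0,0,-0.001],"turn": [0,0,0],"hand": 0.02},{"translation": [0,0,-0.0007],"turn": [0,0,0],"hand": 0.02}])

```text
time: 25.75
ee_pos: [0.6311, -0.0238, 0.1481]
eef_rot: [0.705, 0.709, 0.001, 0.002]
ft_force: [-1.1, 0.5, 6.8]
width: 0.0259
```

Contact at 6.8 N. I'll release and lift clear.

>>> apply_moves(deltas=[{"translation": [0,0,0.0003],"turn": [0,0,0],"hand": 0.03},{"translation": [0,0,0],"turn": [0,0,0],"hand": 0.04},{"translation": [0,0,0],"turn": [0,0,0],"hand": 0.055},{"translation": [0,0,0],"turn": [0,0,0],"hand": 0.065},{"translation": [0,0,0],"turn": [0,0,0],"hand": 0.07}])

```text
time: 26.25
ee_pos: [0.6312, -0.0238, 0.1485]
eef_rot: [0.705, 0.709, 0.001, 0.002]
ft_force: [-0.1, 0.0, 0.8]
width: 0.0539
```

>>> apply_moves(deltas=[{"translation": [0,0,0.02],"turn": [0,0,0],"hand": 0.08},{"translation": [0,0,0.04],"turn": [0,0,0],"hand": 0.08},{"translation": [0,0,0.048],"turn": [0,0,0],"hand": 0.08},{"translation": [0,0,0.048],"turn": [0,0,0],"hand": 0.08},{"translation": [-0.03,-0.03,0],"turn": [0,0,0],"hand": 0.08}])

```text
time: 26.75
ee_pos: [0.601, -0.0492, 0.3076]
eef_rot: [0.703, 0.712, -0.0, 0.001]
ft_force: [0.2, -0.6, 0.5]
width: 0.079
```

>>> apply_moves(deltas=[{"translation": [-0.03,-0.038,0],"turn": [0,0,0],"hand": 0.08},{"translation": [-0.03,-0.038,0],"turn": [0,0,0],"hand": 0.08},{"translation": [-0.03,-0.038,0],"turn": [0,0,0],"hand": 0.08},{"translation": [-0.03,-0.038,0],"turn": [0,0,0],"hand": 0.08},{"translation": [0,-0.01,0],"turn": [0,0,0],"hand": 0.08}])

```text
time: 27.25
ee_pos: [0.4739, -0.2195, 0.3099]
eef_rot: [0.703, 0.711, 0.002, 0.002]
ft_force: [-0.5, 0.3, 1.0]
width: 0.0803
```

```bash
python3 st.py; python3 - <<'E'
from h import *
a=camera("scene")[80:270,170:400,::-1];b=camera("top")[110:240,120:300,::-1]
cv2.imwrite("pics/fs.png",cv2.resize(a,None,fx=3.4,fy=3.1));cv2.imwrite("pics/ft.png",cv2.resize(b,None,fx=4.2,fy=4.2))
E
```

```text
[ 0.4739 -0.2195  0.3099] level [ 0.001  0.006 -0.01 ] [-0.5  0.3  1. ] 0.0803
```

View pics/ft.png

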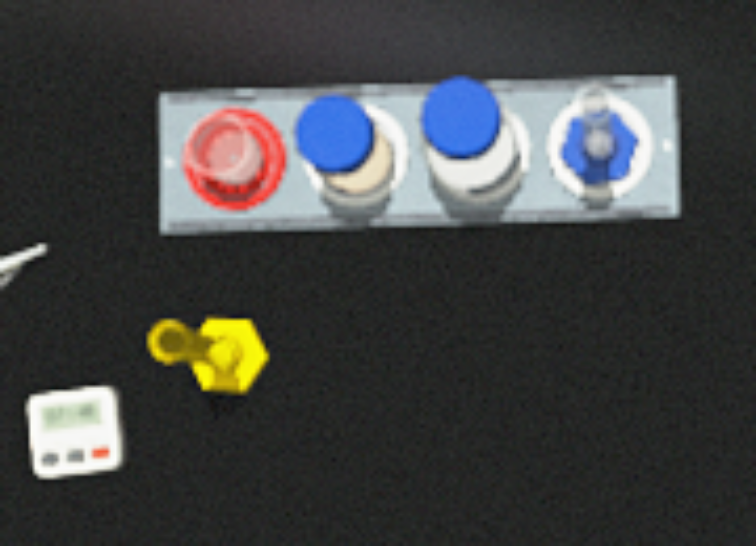

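View pics/fs.png

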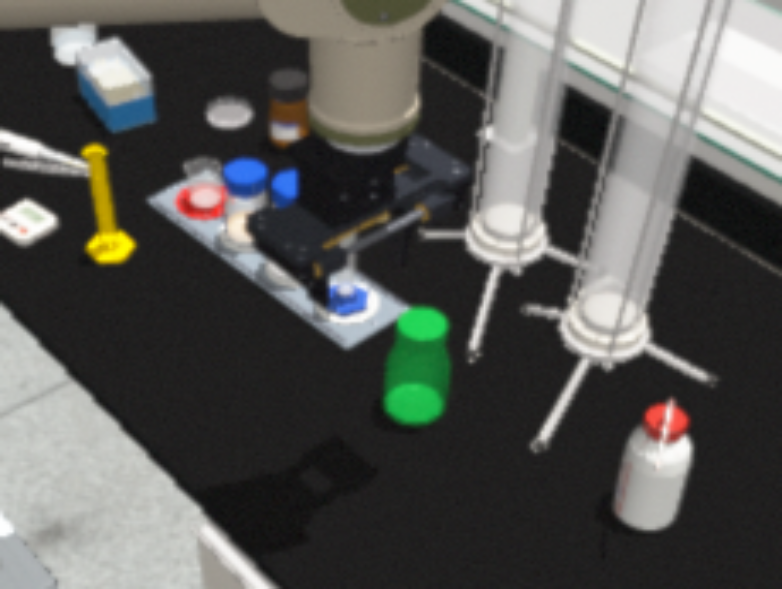

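The top view shows all four upright on their coasters. The cylinder foot is at (600,147) on a coaster centred at (601,147), and the timer and wash bottle are undisturbed. I'll let the arm settle, then hand in.

>>> apply_moves(deltas=[{"translation": [0,0,0],"turn": [0,0,0],"hand": 0.08},{"translation": [0,0,0],"turn": [0,0,0],"hand": 0.08}])

```text
time: 27.55
ee_pos: [0.4778, -0.2143, 0.3093]
eef_rot: [0.701, 0.713, 0.002, 0.002]
ft_force: [0.1, 0.2, 0.5]
width: 0.0799
```

```bash
python3 -c "
from bench import order;print(order.close_job())"
```

```text
the job is handed in; nothing more can be done
None
```

The job is handed in at about 27.6 s of robot time. The beaker is on the red coaster, then the small bottle, then the large bottle, with the cylinder on the white end coaster. All are upright and released, and the arm is clear of them.

**Last checks:**
- **Centring:** The beaker is about 1–2 mm off centre, the small bottle at most 3 mm and the cylinder foot about 1 mm. I did not measure the large bottle after releasing it. The gripper let it go about 1 mm from the coaster centre, and in the final top view it stands upright on its coaster.
- **Bystanders:** The wash bottle, the timer, and the yellow and green look-alikes look undisturbed.
- **Forces:** The highest wrist force I read was about 10 N, at set-down.

**What disagreed:**
- The wrist and top views differed by 2–3 mm on some positions. I used values in between.
- The arm drifted about 1 cm and tilted 1.7° while closing on the beaker. I corrected this before gripping, and the beaker stayed upright.

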